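# Uncover the heating plate's terminals

### The arm

A 7-joint arm with a two-finger parallel gripper is mounted at the origin on the work surface. World frame = base frame: x ahead of the robot, y to its left, z up, the work surface at z = 0. Lengths are in mm, angles in rad, forces in N, time in s.
With the tool pointing down it reaches from about 400 to 850 mm from the base axis. Payload 6.9 kg.
Tool frame: the origin (TCP) lies at the very end of the fingers, on their centre line; the grasp point (between the pads) lies 19 mm behind it; y points along the fingers, z is the direction in which the jaws open and shut, and the axes are right-handed (so a half turn about y gives the same grasp; the last joint's range is limited). The gripper opens to 85 mm and grips with 20 to 120 N. Pads are 22 mm wide; open, the fingers measure 114 mm over their backs; the gripper's body (76 mm by 85 mm) begins 54 mm behind the grasp point. The pads swing forward as they close: fully open they stand 13 mm farther back than shut.
Start: joints at [-1.054, 0.507, -0.238, 1.5, 0.126, 1.149, -0.155], TCP at [249.606, 572.982, 231.275] pointing down, gripper open.
Joint ranges: [-3.08, 3.08], [-0.24, 2.05], [-1.43, 1.35], [0, 2.5], [-1.52, 4.66], [0.17, 1.96], [-2.89, 2.89]. Speed limits (rad/s): [2.39, 2.39, 3.14, 3.14, 3.14, 3.14, 3.14].

### API

Orientations are given as a unit quaternion [x, y, z, w].
In Python, from bench import r gives the robot as it stands.
- The arm moves only by the tool play_rows, never from a script. Its argument "steps" is a list of rows, each a list of 5 numbers: the shift along the tool's x, y, z in mm, then the turn about the tool's y in rad, then the finger opening in mm, from 0 to 85.4. In form: [[dx, dy, dz, turn, hand], ...]. A call has 1 to 20 rows; each row shifts and turns the commanded pose from where the row before left it, along the tool's axes as they then stand; what a row does not reach is not made up. A row lasts 1/12 s, in which the tool goes at most 41.7 mm and 7.16 degrees, less where a joint would pass 70% of its speed; a pose out of reach is approached as far as the arm can. A call with a gripper value outside its range is refused whole. The fingers move at their own pace and stop on an object; "force" is the grip in N (left out, the last holds). Time passes only in rows, so rows that do not move let the fingers close. It gives the time, the measured TCP pose, the force and the opening at its end, in the units of the state.
- r.sense(): the state, without advancing time (a new reading comes with each control period).
- r.get_image(name): name is "scene" or "top" or "wrist"; returns (picture, depth): 420x560x3 uint8, red, green, blue; 420x560 float32, mm along the optical axis (not along the pixel's ray), 0 where there is no reading.
- r.camera_model(name): a dict with "vertical_fov" (degrees; the focal length in pixels is half the picture's height over the tangent of half this angle, whatever the lens; pixels are square), "cx", "cy" (the principal point, pixels), "rvec" (rotation vector, rad) and "tvec" (3), from world to camera coordinates, as OpenCV has them; the wrist camera has in their place "hand_eye" (4x4, takes a point from camera to tool coordinates, whose origin is the TCP and whose axes are the tool frame's). Camera axes: x right, y down, z forward; pixel columns grow to the right and rows downward; lengths in mm; the calibration is good to about 2 mm. A picture is of the moment at which its call begins: read the wrist's pose just before it. camera_model takes no time and is no camera call.
- r.close_job(): hands the job in, once; it reports no verdict.
The state is a dict: "t": time; "joint_positions": joint angles; "joint_vel": joint speeds; "joint_torque": joint torques, N m; "eef_pos": TCP position; "ee_rot": TCP orientation; "contact_force": force on the tool from outside, world axes, zero at the start; "wrist_torque": the same for the moment, N m; "grip_width": finger opening in mm.
Only numpy, scipy, OpenCV 4.12 (cv2) and the standard library are available. Lean on these libraries where they do the work, as an engineer would, in place of code of your own. Each camera call takes 0.05 s, during which the arm holds its last target.

### The job

Open the terminal box with the red snap tab: press the red tab fully in (down), then push the released cover by its ridge along its rails, off its seat, until it lies flat in the white catch tray at the end of the same box. Only press and push: do not lift the cover or tip it up. Leave the blue-tab box shut and all the loose things on the table where they are.

Things in the scene. Friction and masses are not known exactly. Their poses are not given: they have to be found in the camera images.
- heater_box: grey terminal box with the red tab, fixed, 100 mm (x) by 218 mm (y -114 to +104), 62 mm tall. Origin on the table, z up, its cover slides off to +y. Along y: rear wall 54 mm high (-114 to -108); seat, two ledges at z 50 (-108 to -38); tab (-36 to -2); white catch tray (0 to 96). Steel lips (z 57 to 62, y -108 to 0, 68 mm clear between) hold the cover down on the ledges.
- heater_cover: loose yellow cover of the red-tab box, about 0.1 kg: plate 84 (x) by 70 (y) by 5 mm with a black ridge across it, 50 mm (x) by 8 mm (y -28 to -20), top 21 mm above the plate's underside. Origin: centre of the underside; axes as the box's. Seated, it is at y -73, z 50 mm of the box; lying in the tray, at y +35 to +61, z 46 mm.
- heater_tray (a point): middle of the floor of the red-tab box's catch tray: at y +48, z 46 mm of the box, 4 mm below the seat. Inside it is 96 mm (y) by 92 mm (x); its rims rise to z 56 mm.
- heater_tab (a joint): travel (m) of the red tab, straight down: 0 standing out (top at z = 66 mm of the box) to 0.020 fully in (top at z = 46 mm). It starts at 0 to 0.004, moves against about 7 N of friction, has no spring and stays where it is pushed. It blocks the cover's front edge until it is in by 0.016.
- heater_tab_top (a point): centre of the top face of the red tab, 44 mm (box x) by 34 mm (box y), at x = 0, y = -19 mm of the box; nothing stands higher than it beside it.
- heater_ridge (a point): middle of the rear (-y) face of the ridge on the red-tab box's cover, 15 mm above the plate's underside: push here towards the box's +y. Friction against the push is a newton or two, plus a stop when the cover meets the tray's end rim.
- planer_box: a second box, same shape and axes as heater_box, but with a blue tab and blue stripe; not to be opened.
- planer_cover: cover of the blue-tab box, same shape as heater_cover; to be left seated.
- planer_tab (a joint): travel (m) of the blue tab, as for heater_tab; to be left alone.
- coupling: loose black pipe ring standing on end between the boxes, 48 mm wide, 40 mm tall; origin under its centre.
- marker: loose marker pen, red with a black end, 130 mm long, 15 mm thick, lying along its x axis; origin under its middle.
- screwdriver: loose screwdriver lying beyond the boxes along its x axis; origin under its middle.
- wrench: loose steel wrench lying to the right of the boxes; origin under its middle.
- jar: loose closed jar 60 mm wide, 90 mm tall, beyond the boxes; origin under its centre.
- pipe_sample: loose black pipe piece standing on end to the left of the boxes, 64 mm wide, 60 mm tall; origin under its centre.

How it is judged (in metres and radians):
On the way, in this order (a step that is already met when the one before it is completed fails the run):
1. the red tab is fully in while its cover is still on the seat (value of joint heater_tab above 0.0165 m and y of heater_cover in the frame of heater_box below -0.06 m), for 0.1 s.
2. the cover is off its seat, flat in the catch tray (y of heater_cover in the frame of heater_box between 0.033 and 0.064 m and x of heater_cover in the frame of heater_box between -0.008 and 0.008 m and z of heater_cover in the frame of heater_box between 0.043 and 0.0485 m and angle between heater_cover's own z axis and vertical below 0.05 rad), for 0.2 s.
At the end, for the whole second after the job is handed in: The red-tab box's cover rests flat (within 0.05 rad) on the floor of that box's catch tray (underside 43 to 48.5 mm up, centre 33 to 64 mm along +y of the box and within 8 mm of its centre line), still; the red tab is still in (0.016 m or more) (all of step 2 and linear speed of heater_cover below 0.01 m/s and value of joint heater_tab above 0.016 m); the robot touches nothing.
It fails at once if the red-tab box's cover is lifted more than 10 mm above its seat or tipped by more than 0.5 rad (z of heater_cover in the frame of heater_box above 0.06 m or angle between heater_cover's own z axis and vertical above 0.5 rad).
It fails at once if the blue tab is pressed (beyond 8 mm) or the blue-tab box's cover moves by more than 10 mm (value of joint planer_tab above 0.008 m or distance of planer_cover from where it was at the start of the episode above 0.01 m).
It fails at once if a loose thing on the table is moved by more than 30 mm (distance of any of coupling, marker, screwdriver, wrench, jar, pipe_sample from where it was at the start of the episode above 0.03 m).
It also fails if it takes over 48 s, if anything falls off the work surface, if the arm or the gripper's body presses on something with over 40 N, if the wrist force passes 120 N, or if a joint passes its speed limit or range.

## Working session

There is one attempt and no reset: what is moved stays moved. The work goes in short steps, Python scripts to look and compute and a tool call to move; the robot and the scene stay as the last step left them, time stands still between calls to the robot, and variables do not carry over. Pictures are saved under pics/ and viewed, and the job is handed in when it is done.

Besides the shell and the picture viewer there is one more tool, called as a command line: name --pt "numbers of a row" for each row, then --argument value for the rest. play_rows: Moves the arm, as the interface text tells. Its arguments: {"type":"object","properties":{"steps":{"type":"array"},"force":{"type":"number"}},"required":["steps"]}

```bash
mkdir -p pics; cat > h.py <<'E'
import numpy as np, cv2
from bench import r
from scipy.spatial.transform import Rotation as R
def K(m):
    f=210/np.tan(np.radians(m['vertical_fov'])/2); return np.array([[f,0,m['cx']],[0,f,m['cy']],[0,0,1]])
def cloud(name):
    s=r.sense(); im,d=r.get_image(name); m=r.camera_model(name); k=K(m)
    v,u=np.mgrid[:420,:560]; P=np.stack([(u-k[0,2])*d/k[0,0],(v-k[1,2])*d/k[0,0],d],-1)
    if 'hand_eye' in m:
        H=np.array(m['hand_eye']); P=P@H[:3,:3].T+H[:3,3]
        P=P@R.from_quat(s['ee_rot']).as_matrix().T+np.array(s['eef_pos'])
    else:
        Rm=cv2.Rodrigues(np.array(m['rvec'],float))[0]; P=(P-np.array(m['tvec']).ravel())@Rm
    P[d==0]=np.nan
    return im,d,P
def save(n,im): cv2.imwrite('pics/'+n+'.png',im[...,::-1])
E
python3 - <<'E'
from h import *
print(r.sense())
for n in ['scene','top','wrist']:
    im,d,P=cloud(n); save(n+'1',im); np.savez('/tmp/'+n,im=im,d=d,P=P); print(n,r.camera_model(n),(d>0).mean())
E
```

```text
{'t': 0.0, 'joint_positions': array([-1.05447571,  0.50833624, -0.2374911 ,  1.50114811,  0.12571783,
        1.14889538, -0.15479401]), 'joint_vel': array([ 0.0001315 , -0.00013735,  0.00045553,  0.00112893,  0.00027105,
       -0.00086924, -0.00050052]), 'joint_torque': array([-8.76165086e-04, -6.20590138e+01, -2.18692750e+00, -2.49648070e+01,
        1.27393307e-02,  1.17750705e-02,  1.08983073e-05]), 'eef_pos': array([249.49204995, 572.488785  , 230.42423191]), 'ee_rot': array([ 0.69286807, -0.14433302,  0.14412037, -0.69161487]), 'contact_force': array([-0.1048387 ,  0.44922637,  0.70732163]), 'wrist_torque': array([-0.07332376, -0.05306389,  0.02895934]), 'grip_width': 85.26215821388192}
scene {'vertical_fov': 49.71802588817552, 'cx': 280.2565298636983, 'cy': 205.84665159706975, 'rvec': array([ 2.20932412,  0.90681892, -0.40290696]), 'tvec': array([-411.46781716, -247.54605292, 1767.12103296])} 0.9951913265306123
top {'vertical_fov': 43.12112358772503, 'cx': 280.929970850268, 'cy': 211.3217264975866, 'rvec': array([ 2.20072126, -2.18121637,  0.07867272]), 'tvec': array([ -18.77281749,  603.33077944, 1627.91136903])} 0.9962287414965987
wrist {'vertical_fov': 64.1894939244294, 'cx': 276.84251556975215, 'cy': 211.3763554586697, 'hand_eye': array([[-5.10658427e-04,  9.61697537e-01,  2.74112361e-01,
        -7.01460938e+01],
       [ 7.06401849e-04, -2.74111981e-01,  9.61697521e-01,
        -1.41830955e+02],
       [ 9.99999620e-01,  6.84732422e-04, -5.39367325e-04,
        -1.11140679e+00],
       [ 0.00000000e+00,  0.00000000e+00,  0.00000000e+00,
         1.00000000e+00]])} 0.9960756802721088
```

View pics/top1.png

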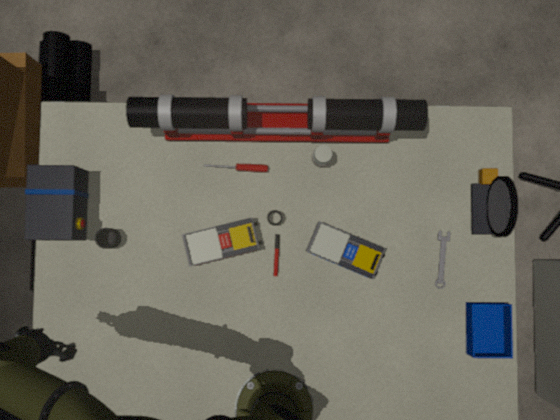

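View pics/scene1.png

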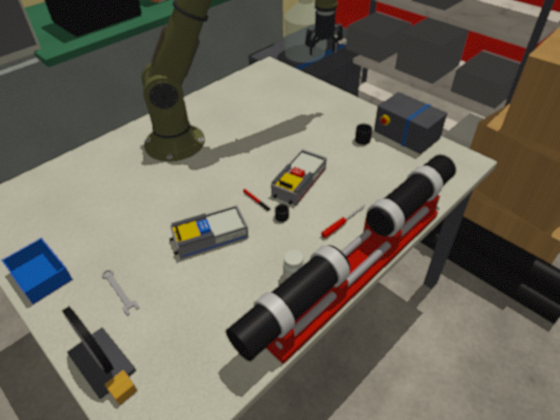

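View pics/wrist1.png

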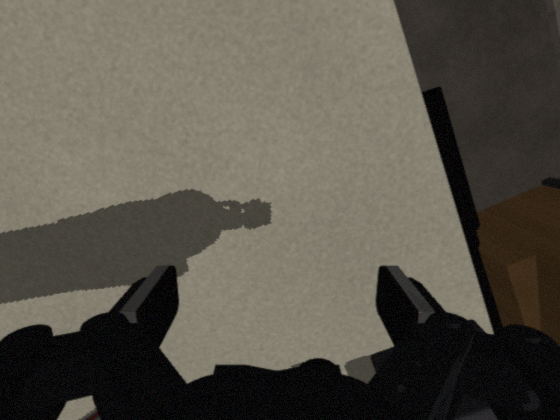

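Top view: the red-tab box lies at about (183–264, 218–265), with its tray to the left (world +y), red tab at (225,240) and yellow cover at (243,236). The blue-tab box is at (345,250).

```bash
python3 - <<'E'
from h import *
for n in ['top','scene']:
    z=np.load('/tmp/'+n+'.npz'); im=z['im'];P=z['P']
    x,y=P[...,0],P[...,1]; h=P[...,2]
    hsv=cv2.cvtColor(im,cv2.COLOR_RGB2HSV)
    roi=(x>350)&(x<620)&(y>0)&(y<350)
    print(n,'table z',np.median(h[(x>300)&(x<700)&(abs(y)<400)]))
    red=roi&((hsv[...,0]<8)|(hsv[...,0]>172))&(hsv[...,1]>130)&(h>45)
    yel=roi&(hsv[...,0]>18)&(hsv[...,0]<32)&(hsv[...,1]>130)&(h>35)
    for nm,m in [('red',red),('yel',yel)]:
        p=P[m]; print(nm,m.sum(),np.round(np.median(p,0),1),np.round(p.min(0)),np.round(p.max(0)))
    m=(roi&(h>30)).astype(np.uint8); 
    nn,l,st,c=cv2.connectedComponentsWithStats(m); i=1+np.argmax(st[1:,4])
    p=P[l==i]; rc=cv2.minAreaRect(p[:,:2].astype(np.float32)); print('box',rc, len(p))
E
```

```text
top table z 0.8358987576699222
red 115 [509.9 154.4  63.1] [489. 135.  54.] [534. 173.  73.]
yel 484 [525.  106.8  55.4] [486.  64.  44.] [565. 144.  76.]
box ((508.0029296875, 170.81463623046875), (100.45117950439453, 218.86195373535156), 14.267584800720215) 2362
scene table z 1.5777676038105743
red 80 [517.7 150.4  63. ] [489. 131.  52.] [536. 168.  69.]
yel 288 [524.4 102.7  56.7] [484.  56.  46.] [570. 146.  77.]
box ((509.6141052246094, 165.84666442871094), (104.63043212890625, 225.13951110839844), 14.423439979553223) 1549
```

```bash
python3 - <<'E'
from h import *
s=r.sense(); M=R.from_quat(s['ee_rot']).as_matrix(); print(M.round(3)); 
a=np.radians(14.3); bx=np.array([np.cos(a),np.sin(a),0]); by=np.array([-np.sin(a),np.cos(a),0])
z=M[:,2]; print('jaw az',np.degrees(np.arctan2(z[1],z[0])),'x az',np.degrees(np.arctan2(M[1,0],M[0,0])))
t=np.array([511.5,157.2,230]); print(M.T@(t-s['eef_pos']))
E
```

```text
[[ 0.917 -0.001  0.399]
 [-0.399 -0.001  0.917]
 [ 0.    -1.    -0.001]]
jaw az 66.46052560719109 x az -23.53947271182765
[ 406.08104085    1.01481895 -276.23116559]
```

play_rows --pt "33.8 0 -23 0 85" --pt "33.8 0 -23 0 85" --pt "33.8 0 -23 0 85" --pt "33.8 0 -23 0 85" --pt "33.8 0 -23 0 85" --pt "33.8 0 -23 0 85" --pt "33.8 0 -23 0 85" --pt "33.8 0 -23 0 85" --pt "33.8 0 -23 0 85" --pt "33.8 0 -23 0 85" --pt "33.8 0 -23 0 85" --pt "33.8 0 -23 0 85" --pt "0 0 0 0.114 85" --pt "0 0 0 0.114 85" --pt "0 0 0 0.114 85" --pt "0 0 0 0.114 85" --pt "0 0 0 0.114 85" --pt "0 0 0 0.114 85" --pt "0 0 0 0.114 85" --pt "0 0 0 0.114 85"

```text
t: 1.82
eef_pos: [511.0, 157.9, 231.1]
ee_rot: [0.557, -0.436, 0.436, -0.557]
contact_force: [-0.1, 0.4, 0.3]
grip_width: 84.9
```

```bash
python3 - <<'E'
from h import *
s=r.sense(); print(s['t'],s['eef_pos'],s['joint_positions']);M=R.from_quat(s['ee_rot']).as_matrix(); print(M.round(3))
im,d,P=cloud('wrist'); save('wrist2',im); np.savez('/tmp/w2',im=im,d=d,P=P)
E
```

```text
1.8167 [511.01209557 157.93522366 231.05168539] [-0.4013752   0.36464389  0.0794762   1.74055762 -0.03290049  1.03827489
 -0.06796387]
[[ 0.24  -0.001  0.971]
 [-0.971 -0.     0.24 ]
 [ 0.    -1.    -0.001]]
```

View pics/wrist2.png

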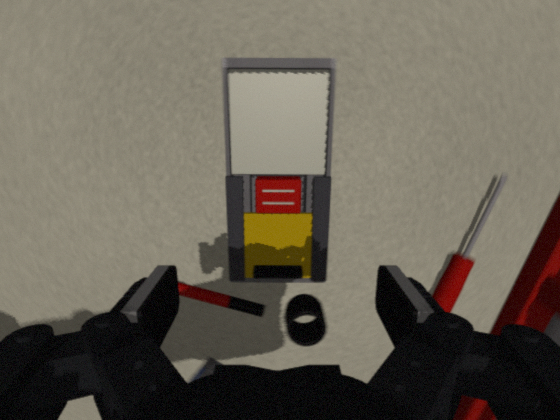

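The wrist view shows the box almost upright in the image at columns 223–334. The tray is at rows 60–175, the red tab at (278,195), the cover at rows 213–277 and the black ridge at (278,271).

```bash
python3 - <<'E'
from h import *
z=np.load('/tmp/w2.npz'); im=z['im'];P=z['P']; h=P[...,2]
v,u=np.mgrid[:420,:560]; roi=(u>205)&(u<350)&(v>40)&(v<290)
print('table',np.nanmedian(h[300:330,330:370]), np.nanmedian(h[100:200,100:180]))
m=(roi&(h>30)).astype(np.uint8); nn,l,st,c=cv2.connectedComponentsWithStats(m); i=1+np.argmax(st[1:,4])
p=P[l==i]; rc=cv2.minAreaRect(p[:,:2].astype(np.float32)); print('box',rc)
hsv=cv2.cvtColor(im,cv2.COLOR_RGB2HSV)
red=roi&((hsv[...,0]<8)|(hsv[...,0]>172))&(hsv[...,1]>130)
yel=roi&(hsv[...,0]>18)&(hsv[...,0]<32)&(hsv[...,1]>130)
a=np.radians(14.0)
for nm,mm in [('red',red),('yel',yel),('ridge',(u>258)&(u<298)&(v>267)&(v<276)),('tray',(u>240)&(u<315)&(v>85)&(v<160))]:
    mm=cv2.erode(mm.astype(np.uint8),np.ones((3,3)))>0
    q=P[mm]; print(nm,mm.sum(),np.median(q,0).round(1)); rc=cv2.minAreaRect(q[:,:2].astype(np.float32)); print(rc)
E
```

```text
table -0.8079649488482801 -0.5492385123947798
box ((508.11138916015625, 165.988525390625), (100.26580047607422, 218.80856323242188), 14.323036193847656)
red 1197 [nan nan nan]
((511.13861083984375, 154.35125732421875), (41.4695930480957, 31.284137725830078), 15.77725887298584)
yel 3525 [nan nan nan]
((525.010009765625, 100.87489318847656), (66.68487548828125, 69.14540100097656), 14.879288673400879)
ridge 222 [530.   80.1  69.5]
((530.1644897460938, 79.63672637939453), (36.161197662353516, 4.137468338012695), 15.178818702697754)
tray 5184 [nan nan nan]
((495.30047607421875, 217.8632049560547), (69.09993743896484, 65.12390899658203), 13.99777603149414)
```

play_rows --pt "3.3 0 0 -0.007 0" --pt "0 25 0 0 0" --pt "0 25 0 0 0" --pt "0 25 0 0 0" --pt "0 25 0 0 0" --pt "0 25 0 0 0" --pt "0 15 0 0 0" --pt "0 0 0 0 0" --pt "0 0 0 0 0" --pt "0 0 0 0 0"

```text
t: 2.7
eef_pos: [512.7, 154.8, 92.2]
ee_rot: [-0.56, 0.432, -0.432, 0.56]
contact_force: [-0.1, 1.2, 0.9]
grip_width: -0.2
```

```bash
python3 - <<'E'
from h import *
s=r.sense(); print(s['t'],s['eef_pos'],s['grip_width'],s['contact_force'])
im,d,P=cloud('wrist'); save('wrist3',im); np.savez('/tmp/w3',im=im,d=d,P=P)
E
```

```text
2.7 [512.72260113 154.75472279  92.19941382] -0.16847574853336791 [-0.13100876  1.19592423  0.93366268]
```

View pics/wrist3.png

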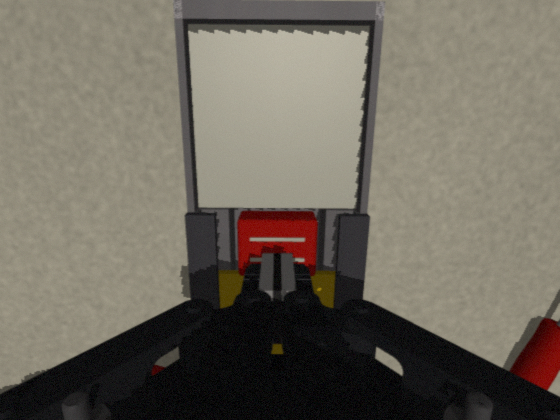

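```bash
python3 - <<'E'
from h import *
z=np.load('/tmp/w3.npz'); im=z['im'];P=z['P']; 
for c in (278,250,306):
  for v in (205,212,216,220,230,240,250,258,264,270,274): print(c,v,P[v,c].round(1),im[v,c])
for c in (236,240,244,278,310,314,318): print(c,P[235,c].round(1),im[235,c])
E
```

```text
278 205 [507.4 173.   45.4] [154 152 136]
278 212 [508.3 169.7  48. ] [75  8  6]
278 216 [508.3 169.7  56.3] [79 15 11]
278 220 [508.4 169.3  62.1] [112  19  11]
278 230 [509.8 163.8  62.2] [132  12   3]
278 240 [511.2 158.6  63.2] [146 139 124]
278 250 [512.8 152.5  62.1] [72  9 10]
278 258 [509.4 164.7 101.6] [11 13 13]
278 264 [509.3 165.  108.3] [15 14 14]
278 270 [509.4 164.8 113.3] [8 7 9]
278 274 [509.5 164.3 115.9] [10 11  8]
250 205 [491.7 168.9  45.5] [154 150 136]
250 212 [492.7 165.8  48.9] [76  8 11]
250 216 [493.3 166.   57.1] [78  0  8]
250 220 [493.8 165.1  61.1] [121  12   3]
250 230 [495.1 159.8  61.9] [135  14  14]
250 240 [496.5 154.6  63. ] [146 117 104]
250 250 [497.9 148.7  62.4] [135  17  15]
250 258 [499.  144.2  62.8] [76 62 55]
250 264 [498.6 157.6  98.7] [41 19 19]
250 270 [499.  157.6 104.5] [8 9 7]
250 274 [499.3 157.7 108.3] [32 30 35]
306 205 [523.3 177.   44.7] [154 151 137]
306 212 [524.1 173.7  47.6] [75  2  3]
306 216 [523.4 173.5  55.5] [76 11 10]
306 220 [523.  173.   61.6] [98 16 16]
306 230 [524.6 167.5  61.8] [133  10   3]
306 240 [525.8 162.6  63.7] [133  11   5]
306 250 [527.8 156.4  62. ] [137  18  18]
306 258 [528.8 152.3  63.4] [137  23  21]
306 264 [530.  148.5  62.5] [131  13   3]
306 270 [522.  163.7 104.6] [17 15 17]
306 274 [521.5 163.9 108.9] [30 26 33]
236 [487.2 140.1  22.9] [91 82 84]
240 [490.6 155.9  62.7] [133  21  16]
244 [492.7 156.2  62. ] [133  13  11]
278 [510.5 161.1  62.6] [134  13  11]
310 [527.3 165.6  62.6] [136  15  12]
314 [529.5 166.   62.3] [132  15  13]
318 [540.  154.3  23.8] [44 37 40]
```

play_rows --pt "1.3 12 0 0 0" --pt "0 10 0 0 0" --pt "0 4 0 0 0" --pt "0 4 0 0 0" --pt "0 4 0 0 0" --pt "0 4 0 0 0" --pt "0 4 0 0 0" --pt "0 2 0 0 0" --pt "0 0 0 0 0"

```text
t: 3.5
eef_pos: [512.4, 153.6, 47.5]
ee_rot: [-0.56, 0.432, -0.432, 0.56]
contact_force: [-1.2, 0.3, 0.1]
grip_width: 0.1
```

play_rows --pt "0 1 0 0 0" --pt "0 1 0 0 0" --pt "0 0.5 0 0 0" --pt "0 0 0 0 0"

```text
t: 3.83
eef_pos: [512.5, 153.6, 46.0]
ee_rot: [-0.559, 0.432, -0.432, 0.56]
contact_force: [-4.2, -1.5, 13.2]
grip_width: -0.0
```

play_rows --pt "0 1 0 0 0" --pt "0 0 0 0 0" --pt "0 0 0 0 0"

```text
t: 4.08
eef_pos: [512.5, 153.6, 45.9]
ee_rot: [-0.559, 0.432, -0.433, 0.56]
contact_force: [-6.5, -2.1, 22.9]
grip_width: -0.3
```

play_rows --pt "0 -15 0 0 0" --pt "0 -30 0 0 0" --pt "0 -35 0 0 0" --pt "25 0 0 0 0" --pt "30 0 0 0 0" --pt "30 0 0 0 0" --pt "16 0 0 0 0" --pt "0 0 0 0 0" --pt "0 0 0 0 0"

```text
t: 4.83
eef_pos: [538.1, 54.8, 123.9]
ee_rot: [-0.559, 0.433, -0.433, 0.559]
contact_force: [0.3, 0.3, 0.2]
grip_width: -0.2
```

```bash
python3 - <<'E'
from h import *
s=r.sense(); print(s['t'],s['eef_pos'],s['grip_width'],s['contact_force'])
im,d,P=cloud('wrist'); save('wrist4',im); np.savez('/tmp/w4',im=im,d=d,P=P)
m=r.camera_model('wrist')
B=R.from_euler('z',14.35,degrees=True).as_matrix()
Q=(P-[507.8,171.6,0])@B
np.set_printoptions(suppress=True)
for v in range(60,300,10): print(v,Q[v,278].round(1),im[v,278])
E
```

```text
4.8333 [538.09378966  54.81047732 123.87380218] -0.18863711609790557 [0.29912649 0.28842691 0.18688003]
60 [ -0.4 -19.   44.5] [161  32  23]
70 [ -0.3 -24.8  45.7] [190 185 168]
80 [ -0.3 -30.5  45.8] [160  30  25]
90 [ -0.3 -36.1  43.5] [63 25  2]
100 [ -0.3 -42.6  54.5] [180 148  28]
110 [ -0.3 -48.3  54.8] [178 150  30]
120 [ -0.3 -54.1  55.5] [179 148  32]
130 [ -0.2 -60.1  53.4] [176 146  30]
140 [ -0.2 -66.1  53.8] [175 144  27]
150 [ -0.2 -72.2  54. ] [173 143  23]
160 [ -0.2 -78.4  54.5] [170 139  26]
170 [ -0.1 -84.7  54.4] [171 140  21]
180 [ -0.1 -91.   55. ] [167 138  16]
190 [ -0.2 -94.1  70.5] [28 27 28]
200 [  -0.1 -100.9   67.9] [53 42  0]
210 [  -0.  -111.4   53. ] [95 92 92]
220 [   0.2 -135.2   -0.6] [161 155 139]
230 [   0.2 -144.4   -1.7] [161 157 136]
240 [   0.2 -153.2   -1.2] [115 110  96]
250 [   0.3 -161.9   -0.3] [86 84 74]
260 [  -0.3 -110.6  134.4] [10 14  8]
270 [  -0.3 -110.7  143.8] [14 18 11]
280 [  -0.3 -110.4  152.9] [14 14 17]
290 [  -0.3 -110.1  160.9] [22 23 19]
```

View pics/wrist4.png

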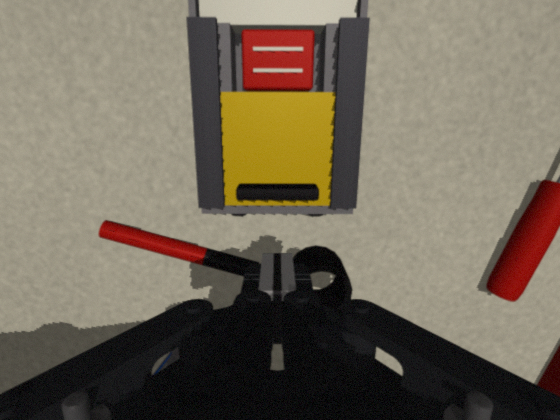

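play_rows --pt "0 30 0 0 0" --pt "0 25 0 0 0" --pt "0 9.5 0 0 0" --pt "0 0 0 0 0" --pt "-5 0 0 0 0" --pt "-5 0 0 0 0" --pt "-5 0 0 0 0" --pt "-5 0 0 0 0" --pt "-5 0 0 0 0" --pt "-5 0 0 0 0" --pt "0 0 0 0 0"

```text
t: 5.8
eef_pos: [530.1, 86.4, 59.7]
ee_rot: [-0.56, 0.432, -0.432, 0.56]
contact_force: [0.4, -0.7, 0.1]
grip_width: -0.0
```

```bash
cat > look.py <<'E'
from h import *
import sys
s=r.sense(); B=R.from_euler('z',14.35,degrees=True).as_matrix(); o=[507.8,171.6,0]
print(s['t'],'tcp box',((s['eef_pos']-o)@B).round(1),s['contact_force'].round(1))
im,d,P=cloud('wrist'); save(sys.argv[1],im)
Q=(P-o)@B; hsv=cv2.cvtColor(im,cv2.COLOR_RGB2HSV)
y=(hsv[...,0]>18)&(hsv[...,0]<32)&(hsv[...,1]>130)&(Q[...,2]>40)&(Q[...,2]<75)&(abs(Q[...,0])<60)&(abs(Q[...,1])<130)
y=cv2.morphologyEx(y.astype(np.uint8),cv2.MORPH_OPEN,np.ones((3,3)))>0
q=Q[y]; print('yellow',q.min(0).round(1),q.max(0).round(1),np.median(q,0).round(1))
A=np.c_[q[:,:2],np.ones(len(q))]; print('plane',np.linalg.lstsq(A,q[:,2],rcond=None)[0].round(3))
E
python3 look.py wrist5
```

```text
5.8 tcp box [  0.5 -88.1  59.7] [ 0.4 -0.7  0.1]
yellow [-35.5 -90.   41.9] [ 34.  -14.4  71.4] [ -0.5 -41.8  54.3]
plane [-1.000e-03 -5.000e-03  5.413e+01]
```

View pics/wrist5.png

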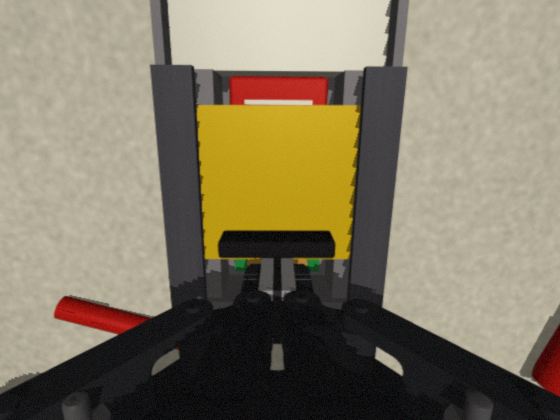

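The cover is sliding flat and square, with its front edge at y -14. I'll continue the push.

play_rows --pt "-5 0 0 0 0" --pt "-5 0 0 0 0" --pt "-5 0 0 0 0" --pt "-5 0 0 0 0" --pt "-5 0 0 0 0" --pt "-5 0 0 0 0" --pt "-5 0 0 0 0" --pt "-5 0 0 0 0" --pt "-5 0 0 0 0" --pt "-5 0 0 0 0" --pt "-5 0 0 0 0" --pt "-5 0 0 0 0" --pt "-5 0 0 0 0" --pt "0 0 0 0 0"

```text
t: 7.02
eef_pos: [513.3, 149.3, 59.2]
ee_rot: [-0.56, 0.432, -0.432, 0.56]
contact_force: [0.1, 0.3, 0.8]
grip_width: 0.1
```

```bash
python3 look.py wrist6
```

```text
7.0167 tcp box [ -0.2 -22.9  59.2] [0.1 0.3 0.8]
yellow [-45.1 -26.2  42.1] [43.  50.1 72.2] [-1.2 22.3 52.4]
plane [-2.0000e-03 -8.9000e-02  5.4488e+01]
```

View pics/wrist6.png

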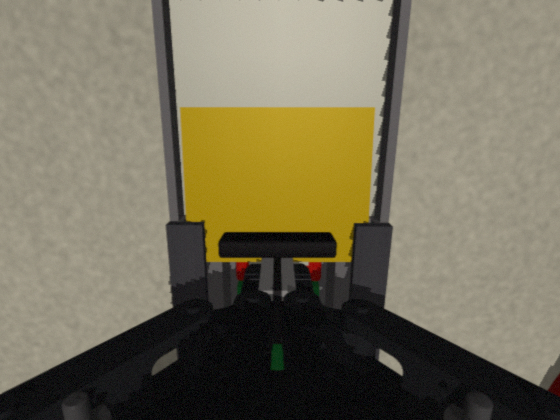

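play_rows --pt "-5 0 0 0 0" --pt "-5 0 0 0 0" --pt "-5 0 0 0 0" --pt "-5 0 0 0 0" --pt "-5 0 0 0 0" --pt "-4 0 0 0 0" --pt "-3 0 0 0 0" --pt "0 0 0 0 0" --pt "0 0 0 0 0"

```text
t: 7.82
eef_pos: [505.8, 178.9, 59.3]
ee_rot: [0.56, -0.432, 0.432, -0.56]
contact_force: [0.1, 0.0, 0.3]
grip_width: 0.1
```

```bash
python3 look.py wrist7
```

```text
7.8167 tcp box [-0.2  7.6 59.3] [0.1 0.  0.3]
yellow [-43.8  11.8  44.1] [42.1 82.1 67.8] [-1.6 54.  50.2]
plane [-2.0000e-03 -7.0000e-03  5.0667e+01]
```

View pics/wrist7.png

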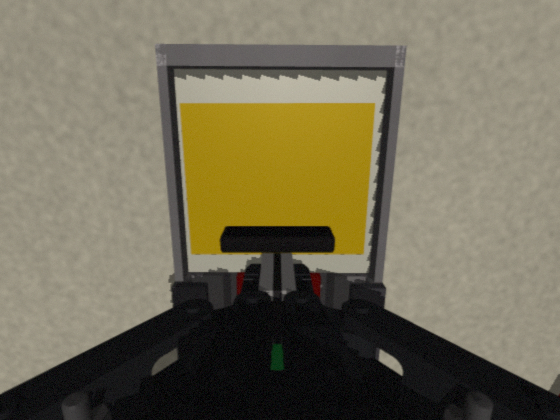

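The cover lies flat in the tray, with its centre at y ≈ 47 and its top at about 50 to 51. Next I'll back off, rise and check.

play_rows --pt "3 0 0 0 0" --pt "4 0 0 0 0" --pt "0 -10 0 0 0" --pt "0 -30 0 0 0" --pt "0 -35 0 0 0" --pt "0 -35 0 0 0" --pt "0 -10 0 0 0" --pt "0 0 0 0 0" --pt "0 0 0 0 0" --pt "0 0 0 0 0"

```text
t: 8.7
eef_pos: [506.9, 171.5, 178.5]
ee_rot: [0.56, -0.433, 0.432, -0.559]
contact_force: [0.7, -0.7, -0.6]
grip_width: 0.3
```

```bash
python3 look.py wrist8; python3 - <<'E'
from h import *
im,d,P=cloud('top'); save('top2',im)
E
```

```text
8.7 tcp box [-9.000e-01  1.000e-01  1.785e+02] [ 0.7 -0.7 -0.6]
yellow [-43.6  11.6  44.6] [41.1 81.7 67.4] [-1.7 51.4 50.3]
plane [-2.000e-03 -1.600e-02  5.126e+01]
```

View pics/wrist8.png

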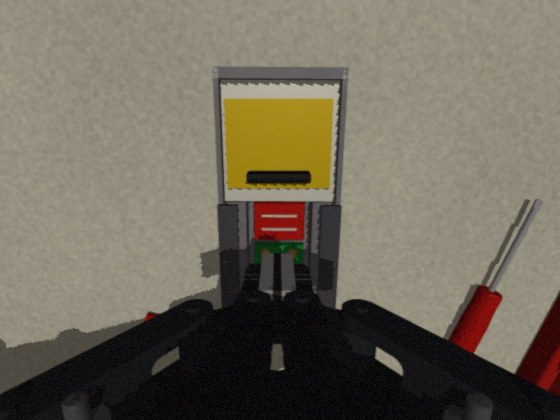

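View pics/top2.png

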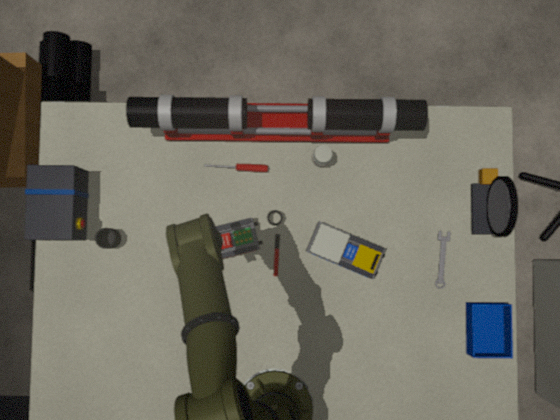

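The cover is flat in the tray and clear of both end rims, the tab is in, the loose things and the blue-tab box look unmoved, and the arm is clear. I'm handing in.

```bash
python3 -c "
from bench import r
print(r.close_job())"
```

```text
the job is handed in; nothing more can be done
None
```

I pressed the red tab down to its stop: the tool tip read z 45.9 mm at about 23 N. With closed fingers I then pushed the cover by its ridge about 120 mm, then backed off and raised the arm clear. The job was handed in at about 9 s; `close_job` gives no verdict.

**Cover:** the last wrist view shows it in the tray, centred at about y +47 mm and x -1 mm of the box. Its top is at about 50 to 51 mm, so its underside is near 46 mm. The fitted tilt is about 0.016 rad.

**Tab:** after pressing, its top measured about 45 to 46 mm, which is fully in. The final wrist view shows it still down.

**Other things:** in the top view, the blue-tab box and the loose things look to be where they started. I compared these by eye and did not measure them.

**Disagreements:** the first top and wrist measurements of the box differed by about 5 mm in y. A closer wrist view settled this before I pressed the tab. Midway through the push the cover tilted about 0.09 rad as it stepped down into the tray, well under the 0.5 rad limit.

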